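# Indent the square test block with the spring indenter and park it

### The arm

A 7-joint arm with a two-finger parallel gripper is mounted at the origin on the work surface. World frame = base frame: x ahead of the robot, y to its left, z up, the work surface at z = 0. Lengths are in mm, angles in rad, forces in N, time in s.
With the tool pointing down it reaches from about 425 to 950 mm from the base axis. Payload 16.7 kg.
Tool frame: the origin (TCP) lies midway between the tips of the shut fingers; the grasp point (between the pads) lies 19 mm behind it; z points along the fingers, y is the line along which they close (so a half turn about z gives the same grasp; the last joint's range is limited). The gripper opens to 94 mm and grips with 3 to 60 N. Pads are 16 mm wide; open, the fingers measure 119 mm over their backs; the gripper's body (75 mm by 177 mm) begins 78 mm behind the grasp point.
Start: joints at [1.006, 0.426, 0.074, 1.606, -0.034, 1.111, -0.067], TCP at [272.613, -617.46, 205.467] pointing down, gripper open.
Joint ranges: [-2.85, 2.85], [-0.5, 2.14], [-1.23, 1.37], [0.21, 2.46], [-1.02, 4.16], [0.16, 2.05], [-2.73, 2.73]. Speed limits (rad/s): [1.89, 1.89, 2.39, 2.39, 3.01, 3.01, 3.01].

### API

Orientations are given as a rotation vector (axis times angle).
In Python, from workcell import robot gives the robot as it stands. The module is installed in compiled form; this text tells all that it offers.
- The arm moves only by the tool jog_arm, never from a script. Its argument "increments" is a list of rows, each an object with "grip": the closure, from 0 (fully open) to 1 (shut); "linear": the shift along the world's x, y, z in m, a list of three; "turn": the turn about the world's z in rad. A call has 1 to 8 rows; each row shifts and turns the commanded pose from where the row before left it; what a row does not reach is not made up. A row lasts 1/8 s, in which the tool goes at most 62.5 mm and 10.7 degrees, less where a joint would pass 70% of its speed; a pose out of reach is approached as far as the arm can. A call with a gripper value outside its range is refused whole. The fingers move at their own pace and stop on an object; "grip_force" is the grip in N (left out, the last holds). Time passes only in rows, so rows that do not move let the fingers close. It gives the time, the measured TCP pose, the force, the opening and the grip force at its end, in the units of the state.
- robot.sense(): the state, without advancing time (a new reading comes with each control period).
- robot.capture(name): name is "scene" or "top" or "wrist"; returns a dict with "img" (384x512x3 uint8, red, green, blue), "fx", "fy", "cx", "cy" (pixels), "rvec" (rotation vector, rad) and "tvec" (3), from world to camera coordinates, as OpenCV has them. Camera axes: x right, y down, z forward; pixel columns grow to the right and rows downward; lengths in mm; the calibration is good to about 2 mm. A picture is of the moment at which its call begins. There is no depth.
- robot.hand_in(): hands the job in; it is judged then, once.
The state is a dict: "time_s": time; "joint_pos": joint angles; "joint_velocities": joint speeds; "joint_efforts": joint torques, N m; "tool_pos": TCP position; "tcp_rot": TCP orientation; "wrist_force": force on the tool from outside, world axes, zero at the start; "ft_torque": the same for the moment, N m; "finger_gap": finger opening in mm; "gripper_force": force on a finger pad.
Only numpy, scipy, OpenCV 4.12 (cv2) and the standard library are available. Lean on these libraries where they do the work, as an engineer would, in place of code of your own. Each camera call takes 0.05 s, during which the arm holds its last target. There are 200 camera calls.

### The job

Take the spring indenter out of its leaning rest and stand it upright in the middle of the square test block on the tester plate, setting it down gently. Let go of it, press its plunger fully down to the stop without ramming it, hold it there for a second and let it spring back; then pick the indenter up again and park it standing upright in the low grey tray. Leave the bottle, jar and beaker where they are.

Things in the scene. Friction and masses are not known exactly. Their poses are not given: they have to be found in the camera images.
- indenter: loose bare-metal spring indenter, 0.46 kg (varies): foot 54 mm dia x 12 mm, cylindrical body 36 mm dia from 12 to 85 mm above the underside, plunger rod 12 mm dia, head 26 mm dia x 10 mm, its top at 115 mm. Origin: centre of the underside; z axis runs up to the head. Starts leaning 35 degrees from vertical in the rest, head away from the robot (within 25 degrees of +x); it lifts straight up out
- plunger (a joint): plunger travel, m: 0 is up (sprung out), 0.018 is fully down at its hard stop. Spring: 3 N to start moving, 12 N at the stop
- plunger_top (a point): centre of the top face of the plunger head; it moves down with the plunger
- rest: fixed aluminium leaning rest on a grey foot plate 130 x 80 mm: sloping seat with low sides and lip for the indenter's foot, and a saddle 20 mm wide under the body, up to 80 mm along it; the body's flanks are clear. Origin: on the table, 40 mm below the indenter's underside centre; x axis: the direction of the lean
- plate: fixed grey steel tester plate 230 x 280 mm, top 25 mm above the table, carrying the two test blocks. Origin: centre, at table height
- square_block: fixed square steel test block 80 x 80 mm, 30 mm high, on the plate (the place for the indenter). Origin: centre of its underside; x, y along its sides
- square_top (a point): centre of the top face of the square block, 55 mm above the table
- round_block: fixed round steel test block, 72 mm diameter, 22 mm high, on the plate; not to be used
- tray: fixed low grey parking tray 90 x 90 mm outside, 80 x 80 mm inside, rim 16 mm above the table. Origin: centre of its underside; x, y along its sides
- tray_in (a point): centre of the tray's inner floor, 5 mm above the table
- amber_bottle: loose amber bottle, 60 mm diameter, 125 mm high, bystander. Origin: centre of its underside
- white_jar: loose white jar, 56 mm diameter, 70 mm high, bystander. Origin: centre of its underside
- beaker: loose glass beaker, 66 mm diameter, 75 mm high, bystander. Origin: centre of its underside
There are look-alikes about, which are no part of the job. What is shaped like the indenter but green or pink is not meant.

How it is judged:
By the outcome, as a careful person would: the job done as asked, in the order asked, and still so for the second after the job is handed in, with the robot touching nothing.
It also fails if it takes over 72 s, if anything falls off the work surface, if the arm or the gripper's body presses on something with over 40 N, if the wrist force passes 120 N, or if a joint passes its speed limit or range.

## Working session

There is one attempt and no reset: what is moved stays moved. The work goes in short steps, Python scripts to look and compute and a tool call to move; the robot and the scene stay as the last step left them, time stands still between calls to the robot, and variables do not carry over. Pictures are saved under pics/ and viewed, at most 13 in all, crops included, and the job is handed in when it is done.

Besides the shell and the picture viewer there is one more tool, called after "Emit:" by a JSON object that holds its "method" and its "body", one argument or row to a line. jog_arm: Moves the arm, as the interface text tells. Its arguments: {"type":"object","properties":{"increments":{"type":"array"},"grip_force":{"type":"number"}},"required":["increments"]}

```bash
mkdir -p pics; ls
cat > h.py <<'E'
import numpy as np, cv2, pickle
from workcell import robot
def cap(n, f=None):
    c=robot.capture(n); c=dict(c)
    if f:
        cv2.imwrite(f'pics/{f}.png', np.array(c['img'])[:,:,::-1]); pickle.dump(c,open(f'pics/{f}.pkl','wb'))
    return c
def load(f): return pickle.load(open(f'pics/{f}.pkl','rb'))
def ray(c,u,v):
    R=cv2.Rodrigues(np.array(c['rvec'],float))[0]; t=np.array(c['tvec'],float).ravel()
    d=R.T@np.array([(u-c['cx'])/c['fx'],(v-c['cy'])/c['fy'],1.]); return -R.T@t, d/np.linalg.norm(d)
def onz(c,u,v,z):
    o,d=ray(c,u,v); return o+d*(z-o[2])/d[2]
def tri(*obs): # (c,u,v)... -> point, residuals mm
    A=np.zeros((3,3));b=np.zeros(3);L=[]
    for c,u,v in obs:
        o,d=ray(c,u,v);P=np.eye(3)-np.outer(d,d);A+=P;b+=P@o;L.append((P,o))
    p=np.linalg.solve(A,b); return p,[round(float(np.linalg.norm(P@(p-o))),1) for P,o in L]
def proj(c,p):
    return cv2.projectPoints(np.array([p],float),np.array(c['rvec'],float),np.array(c['tvec'],float),np.array([[c['fx'],0,c['cx']],[0,c['fy'],c['cy']],[0,0,1]]),None)[0].ravel()
E
python3 - <<'E'
from h import *
np.set_printoptions(precision=3,suppress=True)
for n in('scene','top','wrist'):
    c=cap(n,n+'0'); print(n,c['fx'],ray(c,256,192))
a=np.vstack([cv2.imread('pics/scene0.png'),cv2.imread('pics/top0.png')])
print(robot.sense())
E
```

```text
pics
scene 368.2957710743899 (array([1147.128,  378.43 ,  943.306]), array([-0.545, -0.413, -0.73 ]))
top 484.5858227784859 (array([ 331.163,  -91.983, 1346.668]), array([ 0.172, -0.002, -0.985]))
wrist 277.5844266296724 (array([ 334.656, -589.643,  384.076]), array([-0.209, -0.091, -0.974]))
{'time_s': 0.15, 'joint_pos': array([ 1.006,  0.427,  0.074,  1.606, -0.034,  1.111, -0.067]), 'joint_velocities': array([ 0.   , -0.002,  0.001, -0.001, -0.002,  0.002,  0.   ]), 'joint_efforts': array([  0.004, -93.627,   3.669, -45.442,  -0.049,   0.018,   0.   ]), 'tool_pos': array([ 272.468, -617.178,  204.93 ]), 'tcp_rot': array([-3.073, -0.648,  0.   ]), 'wrist_force': array([-0.341, -0.779, -0.27 ]), 'ft_torque': array([-0.04 ,  0.018, -0.009]), 'gripper_force': 0.0, 'finger_gap': 93.74203687422472}
```

View pics/scene0.png

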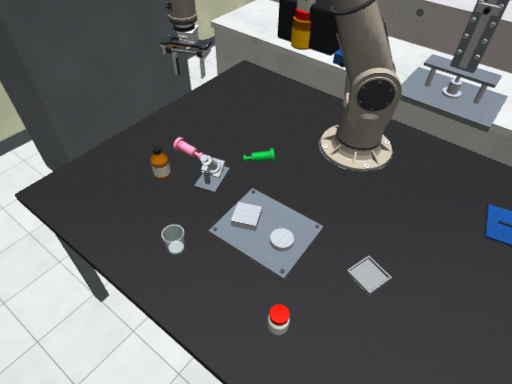

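View pics/top0.png

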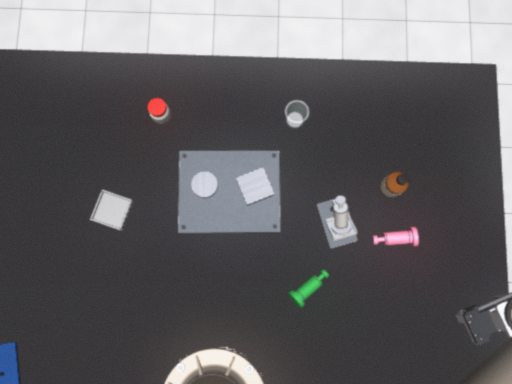

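The scene view shows the indenter in its rest at about (208,168), the plate with the square block at (247,215), and the tray at (370,274). In the top view (+x up, +y left) the indenter's head is at (340,201) and its foot at (340,225). The square block is at (255,186), the round block at (204,184) and the tray at (111,210). The pink look-alike is at (397,238) and the green one at (310,288).

Run:
```python
from h import *
np.set_printoptions(precision=1,suppress=True)
t=load('top0'); s=load('scene0')
def blobs(c,box,lo,hi=256,amin=80):
    u0,v0,u1,v1=box; g=cv2.cvtColor(np.array(c['img']),cv2.COLOR_RGB2GRAY)[v0:v1,u0:u1]
    m=((g>=lo)&(g<hi)).astype(np.uint8); cs=cv2.findContours(m,cv2.RETR_EXTERNAL,cv2.CHAIN_APPROX_NONE)[0]
    for k in cs:
        if cv2.contourArea(k)>amin:
            (x,y),wh,a=cv2.minAreaRect(k); M=cv2.moments(k); print(box,lo,'rect',x+u0,y+v0,wh,a,'cen',M['m10']/M['m00']+u0,M['m01']/M['m00']+v0, 'area',cv2.contourArea(k))
blobs(t,(182,155,277,230),150); blobs(s,(225,195,305,255),170)
blobs(t,(80,180,145,240),90); blobs(s,(340,250,400,300),90)
blobs(t,(310,190,365,250),60); blobs(t,(310,190,365,250),150)
print('block tri',tri((t,255,185.5),(s,247,214.5)),onz(t,255,185.5,55))
print('tray',tri((t,111.5,210),(s,370,274)),onz(t,111.5,210,10))
print('head', onz(t,340,201,130),'foot',onz(t,340,226,45))
for n,p,z in(('bottle',(396,185),60),('beaker',(297,114),40),('jar',(158,110),40),('pink',(397,238),27)):print(n,onz(t,*p,z))
```

```text
(182, 155, 277, 230) 150 rect 203.80000114440918 183.4000015258789 (26.832815170288086, 26.832815170288086) 26.56505012512207 cen 203.80415520928813 183.44057439657806 area 545.5
(182, 155, 277, 230) 150 rect 254.58318328857422 185.1746768951416 (31.772092819213867, 32.71794509887695) 64.53665161132812 cen 254.74819871065603 184.91353811149034 area 879.0
(225, 195, 305, 255) 170 rect 281.5 237.5 (19.0, 23.0) 90.0 cen 281.67784256559764 237.2648202137998 area 343.0
(225, 195, 305, 255) 170 rect 245.8756103515625 213.0804901123047 (27.448314666748047, 20.044952392578125) 12.094757080078125 cen 246.07099751508696 213.24778132765354 area 469.5
(80, 180, 145, 240) 90 rect 110.73385238647461 209.33184432983398 (34.828372955322266, 34.12047576904297) 19.290042877197266 cen 110.67934616559731 209.36953864955697 area 1091.0
(340, 250, 400, 300) 90 rect 368.5000057220459 274.0 (37.476661682128906, 28.991374969482422) 45.0 cen 368.96589147286824 273.6209302325581 area 860.0
(310, 190, 365, 250) 60 rect 337.0 219.5 (59.0, 54.0) 90.0 cen 337.02675901149064 219.5294086783147 area 3176.5
(310, 190, 365, 250) 150 rect 338.05109214782715 218.39051055908203 (42.11983108520508, 25.80160140991211) 70.01689147949219 cen 340.82212786034444 220.9389006841236 area 706.5
block tri (array([574.9, -90. ,  50.8]), [1.3, 1.3]) [574.9 -91.1  55. ]
tray (array([501.7, 305.8,  12.1]), [1.8, 1.8]) [502.6 304.8  10. ]
head [ 526.9 -308.6  130. ] foot [ 472.2 -323.8   45. ]
bottle [ 586.5 -473.1   60. ]
beaker [ 785.7 -203.4   40. ]
jar [785.2 187.2  40. ]
pink [ 445.7 -483.    27. ]
```

Emit:
{"method": "jog_arm", "body": {
  "increments": [
    {"grip":0,"linear":[0.0225,0.04,0.0165],"turn":-0.02},
    {"grip":0,"linear":[0.0225,0.04,0.0165],"turn":-0.02},
    {"grip":0,"linear":[0.0225,0.04,0.0165],"turn":-0.02},
    {"grip":0,"linear":[0.0225,0.04,0.0165],"turn":-0.02},
    {"grip":0,"linear":[0.0225,0.04,0.0165],"turn":-0.02},
    {"grip":0,"linear":[0.0225,0.04,0.0165],"turn":-0.02},
    {"grip":0,"linear":[0.0225,0.04,0.0165],"turn":-0.02},
    {"grip":0,"linear":[0,0,0],"turn":0}
  ]
}}

```text
time_s: 1.15
tool_pos: [432.4, -334.6, 322.2]
tcp_rot: [3.11, 0.439, 0.003]
wrist_force: [-0.4, -0.8, 0.6]
finger_gap: 94.0
gripper_force: 0.0
```

Run:
```python
from h import *
c=cap('wrist','w1'); print(robot.sense()['tool_pos'],robot.sense()['tcp_rot'],ray(c,256,192))
```

```text
[ 430.88241811 -336.42811994  321.3554659 ] [3.11075070e+00 4.35959532e-01 1.06198704e-03] (array([ 497.254188  , -315.45224135,  501.57137669]), array([-0.21674592, -0.06381206, -0.97414025]))
```

View pics/w1.png

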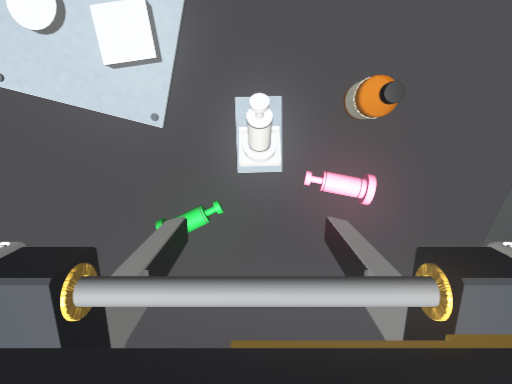

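The wrist view shows the indenter with its head at (260,102) and foot at (261,147). The rest's foot plate spans columns 236–282, so it is aligned with the tool heading. The square block is at (125,30) and the bottle at (378,97).

Run:
```python
from h import *
np.set_printoptions(precision=1,suppress=True)
c=load('w1');t=load('top0')
for n,u,v,z in(('head',259.5,102,134),('foot top rim c',261,147,50),('pl',236,97,6),('pr',282,97,6),('pbl',237,173,6),('pbr',282,171,6)): print(n,onz(c,u,v,z))
print(tri((c,259.5,102),(t,340,200.5)))
g=cv2.cvtColor(np.array(c['img']),cv2.COLOR_RGB2GRAY)
for v in(100,104,108,114,120,126,132,138,144,150,156,160): print(v,g[v,232:288:2])
```

```text
head [ 528.6 -311.5  134. ]
foot top rim c [ 470.3 -332.2   50. ]
pl [ 536.2 -269.6    6. ]
pr [ 557.8 -344.4    6. ]
pbl [ 411.3 -305.3    6. ]
pbr [ 437.2 -382.1    6. ]
(array([ 530.3, -311.2,  115.7]), [0.2, 0.2])
100 [ 91 119 212 213 213 210 209 209 203 253 254 254 254 254 254 254 253 253
 253 197 205 205 206 207 206 114  93  92]
104 [ 93 103 212 211 209 209 209 208 209 243 254 254 254 253 253 253 253 253
 237 203 206 205 205 206 207 116  94  93]
108 [ 93  92 213 211 211 210 210 210 212 205 227 242 253 253 253 252 238 212
 208 209 206 206 207 206 204 118  96  94]
114 [ 95  96 213 212 212 212 212 236 254 254 254 249 229 242 240 215 250 254
 254 254 235 209 209 208 207 121  97  96]
120 [ 96  97 200 212 212 212 212 177 253 254 254 254 254 254 254 254 254 254
 254 254 177 209 208 209 207 122  99  98]
126 [ 97  98 183 213 218 218 220 212 201 194 187 239 253 254 254 253 235 180
 183 191 233 249 249 246 207 123  99  99]
132 [ 98  99 176 213 253 246 246 246 200 225 237 245 245 248 248 245 238 233
 217 176 240 246 247 252 207 126 101 100]
138 [ 98  99 185 213 254 251 253 253 220 224 237 246 245 248 248 245 238 231
 210 172 254 254 252 254 214 128 101 100]
144 [ 98  98 162 217 254 245 253 253 227 225 238 246 246 248 248 244 237 228
 200 194 253 253 248 254 227 130 101 100]
150 [ 97  98 125 217 254 251 238 253 253 252 233 172 216 239 236 219 165 217
 250 253 253 245 249 251 237 130 100 100]
156 [ 97  97  98 216 254 251 254 240 229 253 253 253 252 252 252 253 253 253
 252 224 227 254 254 252 245 131 100 100]
160 [ 96  97  95 219 254 252 254 254 254 253 242 238 239 241 242 240 237 235
 251 254 254 254 254 251 248 131  99  99]
```

Emit:
{"method": "jog_arm", "body": {
  "increments": [
    {"grip":0,"linear":[0.0175,0.00425,-0.032],"turn":0},
    {"grip":0,"linear":[0.0175,0.00425,-0.032],"turn":0},
    {"grip":0,"linear":[0.0175,0.00425,-0.032],"turn":0},
    {"grip":0,"linear":[0.0175,0.00425,-0.032],"turn":0},
    {"grip":0,"linear":[0,0,0],"turn":0}
  ]
}}

```text
time_s: 1.82
tool_pos: [498.9, -320.3, 190.1]
tcp_rot: [-3.109, -0.432, 0.006]
wrist_force: [0.2, -1.1, 0.8]
finger_gap: 93.7
gripper_force: 0.0
```

Run:
```python
from h import *
c=cap('wrist','w2'); print(robot.sense()['tool_pos'],robot.sense()['tcp_rot'],ray(c,256,192))
```

```text
[ 498.93713812 -321.09287132  191.99641096] [-3.11055191 -0.43057841  0.00370015] (array([ 564.94155247, -301.99100129,  369.10943066]), array([-0.22342377, -0.06013329, -0.97286474]))
```

View pics/w2.png

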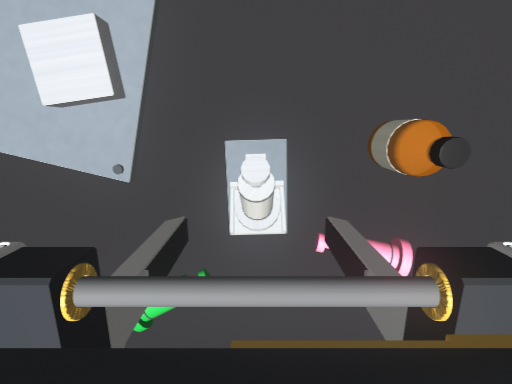

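The indenter's head is at (256,170), its shoulder at (256,185) and its foot at (257,210). The axis lies midway between the fingers. The square block's corners are near (21,26), (95,15), (113,95) and (43,105).

Run:
```python
from h import *
np.set_printoptions(precision=1,suppress=True)
a=load('w1');b=load('w2')
u=np.array([.961,.276,0]);n=np.array([-.276,.961,0])
for nm,x,y in(('head',(259.5,102),(256,170)),('shoulder c',(259.5,117),(256,184)),('foot rim',(261,147),(257.5,206))):
    p,r=tri((a,*x),(b,*y)); print(nm,p,r,'along',p@u,'lat',p@n)
print('tcp',np.array([498.9,-321.1,0])@u,np.array([498.9,-321.1,0])@n)
g=cv2.cvtColor(np.array(b['img']),cv2.COLOR_RGB2GRAY)
for v in(150,154,158,162,166,170,174,178,182,186,190,200,208,216,222,228): print(v,g[v,222:292:2])
for q in((21,26),(95,15),(113,95),(43,105)): print(onz(b,*q,55))
```

```text
head [ 528.9 -311.4  130.1] [0.0, 0.0] along 422.3617946429964 lat -445.2662760117397
shoulder c [ 512.1 -316.4  105.5] [0.3, 0.3] along 404.8334599359708 lat -445.39911329582003
foot rim [ 468.5 -331.7   23.6] [1.5, 1.5] along 358.6520051423226 lat -448.08449614743887
tcp 390.81929999999994 -446.2735
150 [ 73  70 176 174 173 171 171 171 171 170 170 171 172 173 171 171 171 170
 169 170 170 170 169 169 170 169 168 168 168 168 168 169 132  74  74]
154 [ 73  74 179 173 172 172 171 172 172 172 172 173 222 233 231 234 240 241
 241 241 242 243 176 172 170 169 168 168 169 169 168 167 132  75  75]
158 [ 74  75 164 174 174 174 174 174 173 175 173 173 233 237 238 238 238 238
 238 238 236 240 181 172 171 170 169 171 171 170 170 169 134  75  75]
162 [ 75  75 149 173 174 174 174 173 173 174 193 241 242 241 242 241 241 241
 241 241 241 240 240 185 171 171 172 172 172 171 170 170 136  77  76]
166 [ 76  76 141 173 174 173 173 172 172 176 241 242 242 242 242 242 242 242
 242 242 242 242 242 242 192 171 172 172 171 171 170 170 138  77  77]
170 [ 76  77 150 173 174 174 175 175 175 173 239 239 239 239 2
[... 940 characters left out ...]
0 225 243 206 148  81  81]
208 [ 79  79  80 155 223 243 210 238 237 239 172 189 204 216 221 221 224 225
 224 221 215 205 196 179 155 194 240 240 240 207 243 222 147  81  80]
216 [ 78  79  80 103 226 242 226 227 237 238 239 241 200 191 219 221 224 225
 223 220 213 198 153 210 238 238 239 239 230 240 231 235 149  81  80]
222 [ 78  78  79  75 226 241 224 241 241 197 239 240 239 236 239 238 235 235
 235 239 238 238 240 239 238 238 181 241 241 241 232 241 152  80  79]
228 [ 77  77  78  78 228 241 226 243 243 243 243 243 230 209 217 228 234 234
 234 239 223 207 202 229 243 243 243 243 243 243 227 241 171  79  79]
[594.4 -44.4  55. ]
[ 624.7 -115.6   55. ]
[ 553.8 -144.7   55. ]
[522.9 -73.3  55. ]
```

Emit:
{"method": "jog_arm", "body": {
  "grip_force": 15,
  "increments": [
    {"grip":0,"linear":[0.0016,0.0015,-0.04],"turn":0},
    {"grip":0,"linear":[0,0,-0.04],"turn":0},
    {"grip":0,"linear":[0,0,-0.037],"turn":0},
    {"grip":0.3,"linear":[0,0,0],"turn":0},
    {"grip":0.5,"linear":[0,0,0],"turn":0},
    {"grip":0.8,"linear":[0,0,0],"turn":0},
    {"grip":0.8,"linear":[0,0,0],"turn":0}
  ]
}}

```text
time_s: 2.75
tool_pos: [502.2, -319.4, 77.2]
tcp_rot: [3.111, 0.431, 0.002]
wrist_force: [0.5, 0.2, 0.1]
finger_gap: 57.5
gripper_force: 0.0
```

Emit:
{"method": "jog_arm", "body": {
  "increments": [
    {"grip":0.8,"linear":[0,0,0],"turn":0},
    {"grip":0.8,"linear":[0,0,0],"turn":0},
    {"grip":0.8,"linear":[0,0,0],"turn":0},
    {"grip":0.8,"linear":[0,0,0],"turn":0}
  ]
}}

```text
time_s: 3.25
tool_pos: [501.8, -319.0, 76.1]
tcp_rot: [3.112, 0.432, 0.0]
wrist_force: [-0.3, 0.3, 2.8]
finger_gap: 35.7
gripper_force: 15.0
```

Emit:
{"method": "jog_arm", "body": {
  "increments": [
    {"grip":0.8,"linear":[0,0,0.01],"turn":0},
    {"grip":0.8,"linear":[0,0,0.02],"turn":0},
    {"grip":0.8,"linear":[0,0,0.03],"turn":0},
    {"grip":0.8,"linear":[0,0,0.03],"turn":0},
    {"grip":0.8,"linear":[0,0,0.03],"turn":0},
    {"grip":0.8,"linear":[0,0,0.02],"turn":0},
    {"grip":0.8,"linear":[0,0,0],"turn":0}
  ]
}}

```text
time_s: 4.12
tool_pos: [502.1, -319.2, 217.4]
tcp_rot: [3.111, 0.431, 0.003]
wrist_force: [-0.2, -0.1, -5.1]
finger_gap: 35.7
gripper_force: 15.0
```

Run:
```python
from h import *
np.set_printoptions(precision=1,suppress=True)
c=cap('wrist','w3'); s=cap('scene','s3'); r=robot.sense(); print(r['tool_pos'],r['wrist_force'],r['ft_torque'])
u,v=proj(s,r['tool_pos']); u=int(u);v=int(v)
cr=np.array(s['img'])[v-65:v+75,u-70:u+70,::-1]
cv2.imwrite('pics/m3.png',np.hstack([cv2.resize(cr,(384,384)),np.array(c['img'])[:,64:448,::-1]]))
print(u,v)
```

```text
[ 501.3 -318.7  215.3] [-0.6  0.5 -4.4] [ 0. -0. -0.]
205 132
```

View pics/m3.png

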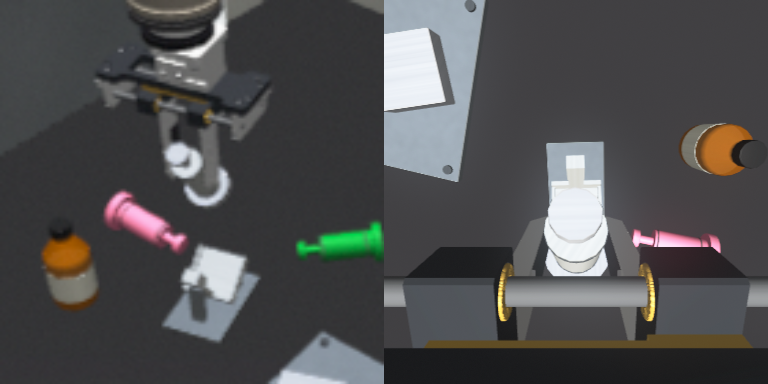

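The indenter came out cleanly and hangs in the grip, still tilted by about 35 degrees, with the head forward at crop (575,205). The rest is empty below it.

Emit:
{"method": "jog_arm", "body": {
  "increments": [
    {"grip":0.8,"linear":[-0.004,0.03,0],"turn":0},
    {"grip":0.8,"linear":[-0.004,0.035,0],"turn":0},
    {"grip":0.8,"linear":[-0.004,0.04,0],"turn":0},
    {"grip":0.8,"linear":[-0.004,0.04,0],"turn":0},
    {"grip":0.8,"linear":[-0.004,0.035,0],"turn":0},
    {"grip":0.8,"linear":[-0.002,0.02,0],"turn":0},
    {"grip":0.8,"linear":[0,0,0],"turn":0},
    {"grip":0.8,"linear":[0,0,0],"turn":0}
  ]
}}

```text
time_s: 5.22
tool_pos: [479.3, -119.6, 215.3]
tcp_rot: [-3.112, -0.431, 0.002]
wrist_force: [-0.4, -0.1, -4.1]
finger_gap: 35.7
gripper_force: 15.0
```

```bash
cat > blk.py <<'E'
from h import *
np.set_printoptions(precision=1,suppress=True)
def quad(c,box,lo):
    u0,v0,u1,v1=box; g=cv2.cvtColor(np.array(c['img']),cv2.COLOR_RGB2GRAY)[v0:v1,u0:u1]
    cs=cv2.findContours((g>=lo).astype(np.uint8),cv2.RETR_EXTERNAL,cv2.CHAIN_APPROX_NONE)[0]
    k=max(cs,key=cv2.contourArea); return [(p[0]+u0,p[1]+v0) for p in cv2.boxPoints(cv2.minAreaRect(k))],cv2.contourArea(k)
E
python3 - <<'E'
from blk import *
c=cap('wrist','w4'); r=robot.sense(); print(r['tool_pos'],r['tcp_rot'])
p=proj(c,[575,-92,55]); print(p)
E
```

```text
[ 479.4 -119.7  215.4] [-3.1 -0.4  0. ]
[255.7  98.8]
```

View pics/w4.png

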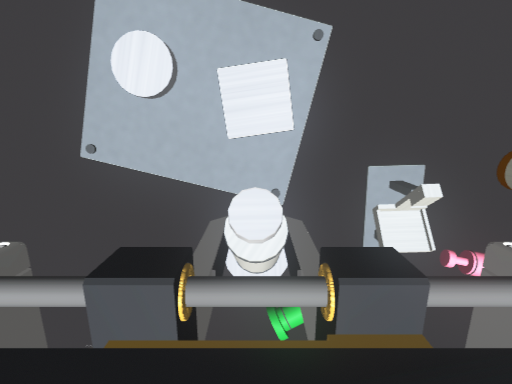

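The block's top face has corners near (217,69), (286,59), (294,130) and (229,138). The held indenter's head is at (255,208), still tilted and centred.

Run:
```python
from blk import *
c=load('w4'); b=load('w2')
q,a=quad(c,(200,45,310,155),200); print(q,a)
g=cv2.cvtColor(np.array(c['img']),cv2.COLOR_RGB2GRAY); print(g[56:64,250],g[128:146,250],g[100,214:228],g[100,284:296])
P=[onz(c,*x,55) for x in q]; print(np.array(P),np.mean(P,0),[np.linalg.norm(P[i]-P[i-1]) for i in range(4)])
q2,a2=quad(b,(10,5,125,115),200); print(q2,a2)
print('centre tri', tri((c,*np.mean(q,0)),(b,*np.mean(q2,0))), tri((c,*np.mean(q,0)),(load('top0'),254.7,185)))
print('head', onz(c,255,208,189))
t=load('top0')
```

```text
[(np.float32(216.38), np.float32(67.659996)), (np.float32(286.1), np.float32(57.699997)), (np.float32(296.24), np.float32(128.68)), (np.float32(226.51999), np.float32(138.63998))] 4779.0
[171 172 172 173 173 173 174 197] [236 236 237 237 238 236 236 240 161 175 175 174 174 174 175 175 175 174] [173 174 175 175 174 175 174 155 207 234 234 235 236 237] [238 238 238 237 237 235 212 177 173 174 174 173]
[[ 595.1  -40.    55. ]
 [ 626.5 -113.    55. ]
 [ 555.6 -147.6   55. ]
 [ 521.8  -70.6   55. ]] [574.7 -92.8  55. ] [np.float64(79.45210045393122), np.float64(79.37404146909704), np.float64(78.8770030053539), np.float64(84.07037010917088)]
[(np.float32(17.651886), np.float32(24.572712)), (np.float32(91.89388), np.float32(6.4649086)), (np.float32(113.34812), np.float32(94.42729)), (np.float32(39.106125), np.float32(112.535095))] 6126.0
centre tri (array([575.4, -92.6,  56.5]), [0.3, 0.3]) (array([576.3, -91.3,  53.2]), [1.1, 1.1])
head [ 486.  -116.7  189. ]
```

Emit:
{"method": "jog_arm", "body": {
  "increments": [
    {"grip":0.8,"linear":[0.0343,0.0099,-0.01],"turn":0},
    {"grip":0.8,"linear":[0.0343,0.0099,-0.015],"turn":0},
    {"grip":0.8,"linear":[0.0343,0.0099,-0.015],"turn":0},
    {"grip":0.8,"linear":[0.0343,0.0099,-0.015],"turn":0},
    {"grip":0.8,"linear":[0,0,-0.025],"turn":0},
    {"grip":0.8,"linear":[0,0,-0.015],"turn":0},
    {"grip":0.8,"linear":[0,0,-0.008],"turn":0},
    {"grip":0.8,"linear":[0,0,0],"turn":0}
  ]
}}

```text
time_s: 6.28
tool_pos: [616.7, -79.8, 112.9]
tcp_rot: [3.112, 0.431, -0.001]
wrist_force: [-0.1, 0.2, -4.4]
finger_gap: 35.7
gripper_force: 15.0
```

Now lower slowly until contact shows.

Emit:
{"method": "jog_arm", "body": {
  "increments": [
    {"grip":0.8,"linear":[0,0,-0.002],"turn":0},
    {"grip":0.8,"linear":[0,0,-0.002],"turn":0},
    {"grip":0.8,"linear":[0,0,-0.001],"turn":0},
    {"grip":0.8,"linear":[0,0,-0.001],"turn":0},
    {"grip":0.8,"linear":[0,0,0],"turn":0}
  ]
}}

```text
time_s: 6.9
tool_pos: [617.0, -79.4, 107.0]
tcp_rot: [-3.112, -0.432, -0.0]
wrist_force: [0.1, -0.5, -3.8]
finger_gap: 35.8
gripper_force: 15.0
```

Emit:
{"method": "jog_arm", "body": {
  "increments": [
    {"grip":0.8,"linear":[0,0,-0.001],"turn":0},
    {"grip":0.8,"linear":[0,0,-0.001],"turn":0},
    {"grip":0.8,"linear":[0,0,0],"turn":0}
  ]
}}

```text
time_s: 7.28
tool_pos: [617.8, -79.2, 105.9]
tcp_rot: [3.112, 0.432, 0.003]
wrist_force: [-0.7, 0.2, 7.5]
finger_gap: 35.7
gripper_force: 15.0
```

Emit:
{"method": "jog_arm", "body": {
  "grip_force": 10,
  "increments": [
    {"grip":0.8,"linear":[0,0,0],"turn":0},
    {"grip":0.8,"linear":[-0.003,-0.00086,0.0006],"turn":0},
    {"grip":0.8,"linear":[-0.003,-0.00086,0.0005],"turn":0},
    {"grip":0.8,"linear":[-0.003,-0.00086,0.0003],"turn":0},
    {"grip":0.8,"linear":[-0.003,-0.00086,0.0003],"turn":0},
    {"grip":0.8,"linear":[0,0,0],"turn":0}
  ]
}}

```text
time_s: 8.02
tool_pos: [604.5, -83.0, 106.6]
tcp_rot: [-3.112, -0.431, 0.001]
wrist_force: [0.7, 0.8, 3.9]
finger_gap: 35.6
gripper_force: 10.0
```

Run:
```python
from h import *
np.set_printoptions(precision=2,suppress=True)
c=cap('wrist','w5'); s=cap('scene','s5'); r=robot.sense(); print(r['tool_pos'],r['wrist_force'],r['ft_torque'])
u,v=proj(s,[600,-85,90]); u=int(u);v=int(v)
cr=np.array(s['img'])[v-50:v+50,u-50:u+50,::-1]
cv2.imwrite('pics/m5.png',np.hstack([cv2.resize(cr,(384,384)),np.array(c['img'])[:,64:448,::-1]]))
```

```text
[604.67 -82.93 106.64] [-0.03 -0.2   4.86] [-0.1   0.13 -0.01]
```

View pics/m5.png

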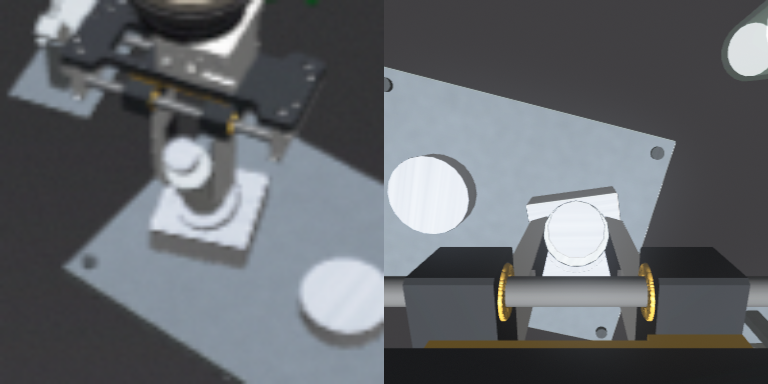

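The head has moved from row 208 to row 233, so the indenter is pivoting about its foot edge on the block as intended. It now leans about 25 degrees.

Emit:
{"method": "jog_arm", "body": {
  "increments": [
    {"grip":0.8,"linear":[-0.003,-0.00086,0.0001],"turn":0},
    {"grip":0.8,"linear":[-0.003,-0.00086,0],"turn":0},
    {"grip":0.8,"linear":[-0.003,-0.00086,-0.0002],"turn":0},
    {"grip":0.8,"linear":[-0.003,-0.00086,-0.0003],"turn":0},
    {"grip":0.8,"linear":[-0.003,-0.00086,-0.0004],"turn":0},
    {"grip":0.8,"linear":[-0.003,-0.00086,-0.0006],"turn":0},
    {"grip":0.8,"linear":[-0.003,-0.00086,-0.0007],"turn":0},
    {"grip":0.8,"linear":[0,0,0],"turn":0}
  ]
}}

```text
time_s: 9.12
tool_pos: [583.5, -88.9, 104.5]
tcp_rot: [-3.112, -0.432, 0.001]
wrist_force: [-0.4, 0.2, -0.3]
finger_gap: 35.6
gripper_force: 10.0
```

Run:
```python
from h import *
np.set_printoptions(precision=2,suppress=True)
r=robot.sense(); print(r['tool_pos'],r['wrist_force'],r['ft_torque'])
c=cap('wrist','w6'); o=np.array([r['tool_pos'][0],r['tool_pos'][1],r['tool_pos'][2]+19]);u=np.array([.961,.276,0])
for d in (0,5,10,15,20): print(d,proj(c,o+48*(np.sin(np.radians(d))*u+[0,0,np.cos(np.radians(d))])))
g=cv2.cvtColor(np.array(c['img']),cv2.COLOR_RGB2GRAY); print(g[200:310:2,256])
```

```text
[583.52 -88.91 104.49] [-0.4   0.22 -0.35] [ 0.07  0.12 -0.01]
0 [256.36 282.13]
5 [256.33 273.53]
10 [256.29 264.49]
15 [256.26 255.15]
20 [256.22 245.67]
[108 108 108 108 240 243 241 241 242 244 244 244 198 106 137 238 237 237
 237 237 238 238 240 239 238 238 241 242 240 240 237 236 236 240 239 239
 239 239 104  76  90 104 115 127 136 145 152 158 162 163 162 159 152 137
 169]
```

Emit:
{"method": "jog_arm", "body": {
  "increments": [
    {"grip":0.8,"linear":[-0.003,-0.00086,-0.001],"turn":0},
    {"grip":0.8,"linear":[-0.003,-0.00086,-0.001],"turn":0},
    {"grip":0.8,"linear":[-0.003,-0.00086,-0.001],"turn":0},
    {"grip":0.8,"linear":[-0.003,-0.00086,-0.0005],"turn":0},
    {"grip":0.8,"linear":[0,0,0],"turn":0}
  ]
}}

```text
time_s: 9.8
tool_pos: [571.7, -92.3, 101.0]
tcp_rot: [-3.112, -0.432, 0.0]
wrist_force: [1.2, 0.8, 0.4]
finger_gap: 36.1
gripper_force: 10.0
```

```bash
cat > up.py <<'E'
from h import *
import sys
np.set_printoptions(precision=2,suppress=True)
r=robot.sense(); print(r['tool_pos'],r['wrist_force'],r['ft_torque'])
c=cap('wrist',sys.argv[1]); o=r['tool_pos']+np.array([0,0,19.]);f=r['tcp_rot'];a=2*np.arctan2(f[1],f[0]);u=np.array([np.cos(a),np.sin(a),0])
for d in (-5,0,5,10,15):
    d_=np.radians(d); ax=np.sin(d_)*u+[0,0,np.cos(d_)]; e=np.cos(d_)*u-[0,0,np.sin(d_)]
    print(d,'far rim row',proj(c,o+48*ax+13*e)[1])
g=cv2.cvtColor(np.array(c['img']),cv2.COLOR_RGB2GRAY); print(g[220:290:1,256])
E
python3 up.py w7
```

```text
[571.73 -92.31 101.05] [1.16 0.77 0.42] [ 0.14 -0.24 -0.03]
-5 far rim row 265.3859327543904
0 far rim row 255.56351316056313
5 far rim row 245.59215998485934
10 far rim row 235.64007527586188
15 far rim row 225.87172614267845
[241 242 243 243 243 243 243 243 242 241 240 239 237 195 109 108 104 108
 109 108 109 110 112 127 173 238 237 236 236 236 236 236 236 236 237 237
 237 238 238 239 239 238 237 237 237 238 239 240 241 240 239 238 238 238
 237 232 103  72  74  81  89  96 103 108 113 122 126 131 135 140]
```

Emit:
{"method": "jog_arm", "body": {
  "increments": [
    {"grip":0.8,"linear":[-0.003,-0.00086,-0.0008],"turn":0},
    {"grip":0.8,"linear":[-0.003,-0.00086,-0.0008],"turn":0},
    {"grip":0.8,"linear":[0,0,0],"turn":0}
  ]
}}

```text
time_s: 10.22
tool_pos: [567.7, -93.6, 100.8]
tcp_rot: [3.111, 0.432, 0.006]
wrist_force: [4.3, 2.7, 10.4]
finger_gap: 35.8
gripper_force: 9.9
```

```bash
python3 up.py w8
python3 - <<'E'
from h import *
for f,p in(('w4',[479.4,-119.7,215.4]),):
    c=load(f);o=np.array(p)+[0,0,19];u=np.array([.961,.276,0])
    for d in(25,30,35,40):
        d_=np.radians(d); ax=np.sin(d_)*u+[0,0,np.cos(d_)]; e=np.cos(d_)*u-[0,0,np.sin(d_)]
        print(d,proj(c,o+48*ax+13*e))
    print(cv2.cvtColor(np.array(c['img']),cv2.COLOR_RGB2GRAY)[180:196,250:262:10].T)
E
```

```text
[567.69 -93.59 100.79] [ 4.26  2.71 10.42] [ 0.69 -1.07 -0.01]
-5 far rim row 264.8189823418444
0 far rim row 254.98396630354688
5 far rim row 245.0076668656538
10 far rim row 235.0583260623516
15 far rim row 225.3001469156914
[242 242 243 243 243 243 242 241 240 239 239 236 142 111 111 110 107 109
 110 111 113 114 116 119 146 204 237 236 236 236 236 236 236 236 236 236
 236 237 238 239 239 238 238 237 236 237 238 240 240 241 240 238 238 238
 238 232 102  72  74  81  89  96 103 108 114 122 126 130 135 140]
25 [256.37898953 207.70147409]
30 [256.34389595 199.33120817]
35 [256.31155269 191.6522403 ]
40 [256.2822769  184.73780806]
[[174 173 174 173 174 173 172 175 210 231 236 235 235 236 236 236]
 [174 174 174 174 175 175 174 177 214 231 235 235 235 235 236 236]]
```

Emit:
{"method": "jog_arm", "body": {
  "grip_force": 15,
  "increments": [
    {"grip":0.8,"linear":[0.001,0.0003,0.001],"turn":0},
    {"grip":0.8,"linear":[0.001,0.0003,0.001],"turn":0},
    {"grip":0.8,"linear":[0,0,0],"turn":0}
  ]
}}

```text
time_s: 10.65
tool_pos: [567.2, -93.4, 100.9]
tcp_rot: [-3.112, -0.432, 0.002]
wrist_force: [1.6, 0.7, -4.7]
finger_gap: 35.4
gripper_force: 15.0
```

```bash
python3 up.py w9
python3 - <<'E'
from h import *
s=cap('scene','s9'); u,v=map(int,proj(s,[575,-92,110]))
c=load('w9'); cv2.imwrite('pics/m9.png',np.hstack([cv2.resize(np.array(s['img'])[v-45:v+45,u-45:u+45,::-1],(384,384),interpolation=cv2.INTER_CUBIC),np.array(c['img'])[:,64:448,::-1]]))
E
```

```text
[567.22 -93.44 100.92] [ 1.6   0.67 -4.69] [-0.01  0.07  0.03]
-5 far rim row 265.5865239575977
0 far rim row 255.76866641467853
5 far rim row 245.79908635356543
10 far rim row 235.8459711256153
15 far rim row 226.07388436244932
[242 243 243 243 243 243 242 241 240 239 238 236 141 110 110 110 107 109
 110 112 112 114 114 118 147 204 237 236 236 236 236 236 236 236 236 236
 237 237 238 238 239 238 238 237 236 237 238 239 240 240 239 238 238 238
 237 232 102  71  74  80  88  96 102 107 114 122 126 130 135 140]
```

View pics/m9.png

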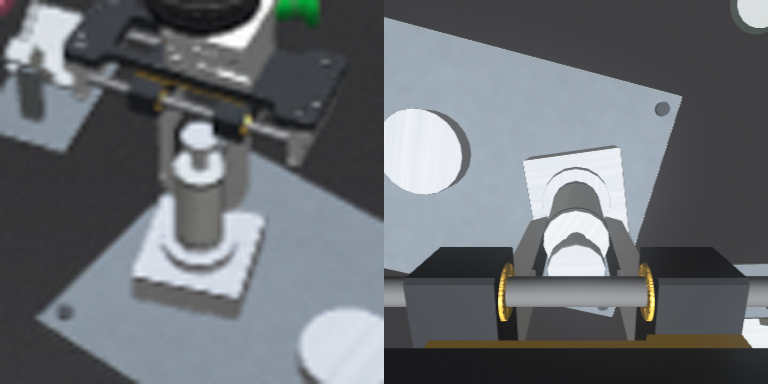

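The indenter now stands upright on the block, about 8 mm short of the centre toward the robot. I'll lift it a few millimetres, shift it and set it down again.

Emit:
{"method": "jog_arm", "body": {
  "increments": [
    {"grip":0.8,"linear":[0,0,0.005],"turn":0},
    {"grip":0.8,"linear":[0.004,0.0008,0],"turn":0},
    {"grip":0.8,"linear":[0.0036,0.0008,0],"turn":0},
    {"grip":0.8,"linear":[0,0,0],"turn":0},
    {"grip":0.8,"linear":[0,0,-0.002],"turn":0},
    {"grip":0.8,"linear":[0,0,-0.001],"turn":0},
    {"grip":0.8,"linear":[0,0,-0.001],"turn":0},
    {"grip":0.8,"linear":[0,0,0],"turn":0}
  ]
}}

```text
time_s: 11.75
tool_pos: [575.4, -91.8, 102.4]
tcp_rot: [-3.112, -0.432, 0.0]
wrist_force: [0.2, 0.9, -5.0]
finger_gap: 35.5
gripper_force: 15.0
```

Emit:
{"method": "jog_arm", "body": {
  "increments": [
    {"grip":0.8,"linear":[0,0,-0.0007],"turn":0},
    {"grip":0.8,"linear":[0,0,-0.0007],"turn":0},
    {"grip":0.8,"linear":[0,0,-0.0006],"turn":0},
    {"grip":0.8,"linear":[0,0,0],"turn":0}
  ]
}}

```text
time_s: 12.25
tool_pos: [575.8, -91.7, 100.8]
tcp_rot: [3.112, 0.432, 0.001]
wrist_force: [-0.5, 0.3, 1.0]
finger_gap: 36.0
gripper_force: 15.0
```

Emit:
{"method": "jog_arm", "body": {
  "grip_force": 5,
  "increments": [
    {"grip":0.8,"linear":[0,0,0],"turn":0},
    {"grip":0.55,"linear":[0,0,0],"turn":0},
    {"grip":0.5,"linear":[0,0,0],"turn":0},
    {"grip":0,"linear":[0,0,0],"turn":0},
    {"grip":0,"linear":[0,0,0],"turn":0},
    {"grip":0,"linear":[0,0,0],"turn":0},
    {"grip":0,"linear":[0,0,0],"turn":0}
  ]
}}

```text
time_s: 13.12
tool_pos: [575.5, -91.8, 100.5]
tcp_rot: [-3.112, -0.432, 0.0]
wrist_force: [0.5, 0.2, -0.0]
finger_gap: 83.4
gripper_force: 0.0
```

Emit:
{"method": "jog_arm", "body": {
  "increments": [
    {"grip":0,"linear":[0,0,0.03],"turn":0},
    {"grip":0,"linear":[0,0,0.05],"turn":0},
    {"grip":0,"linear":[0,0,0.05],"turn":0},
    {"grip":0,"linear":[-0.04,-0.012,0.01],"turn":0},
    {"grip":0.5,"linear":[-0.04,-0.012,0],"turn":0},
    {"grip":1,"linear":[0,0,0],"turn":0},
    {"grip":1,"linear":[0,0,0],"turn":0}
  ]
}}

```text
time_s: 14.0
tool_pos: [496.0, -115.6, 240.8]
tcp_rot: [3.112, 0.432, 0.001]
wrist_force: [-0.9, 0.2, -0.5]
finger_gap: 67.4
gripper_force: 0.0
```

Run:
```python
from h import *
np.set_printoptions(precision=1,suppress=True)
c=cap('wrist','w10'); s=cap('scene','s10'); t=cap('top','t10'); print(robot.sense()['tool_pos'])
print('wrist pred head',proj(c,[575,-92,170]),'shoulder',proj(c,[575,-92,140]),'foot',proj(c,[575,-92,67]))
u,v=map(int,proj(s,[575,-92,110])); print(u,v)
cv2.imwrite('pics/m10.png',np.hstack([cv2.resize(np.array(s['img'])[v-45:v+45,u-45:u+45,::-1],(284,384),interpolation=cv2.INTER_CUBIC),np.array(c['img'])[:,:,::-1]]))
```

```text
[ 496.2 -115.3  240.2]
wrist pred head [254.7 109.7] shoulder [254.8 111.6] foot [255.  114.8]
245 201
```

View pics/m10.png

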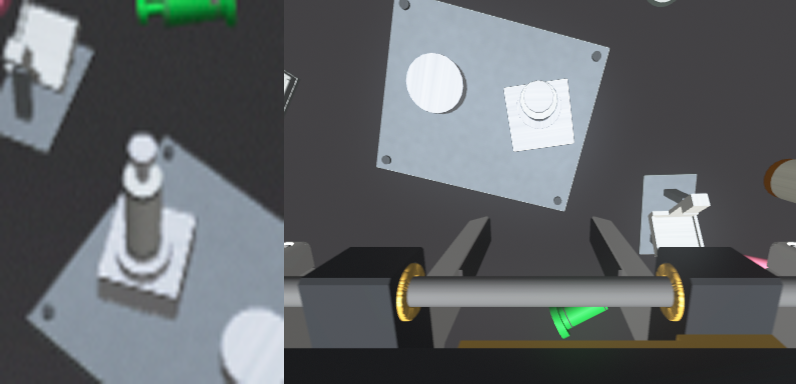

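The indenter stands upright and free. In the wrist crop the head is at (539,98) and the block centre is near (540,115), so I'll measure how well it is centred.

Run:
```python
from h import *
np.set_printoptions(precision=1,suppress=True)
c=load('w10')
for z,u,v in((170,255.3,98),): print(onz(c,u,v,z))
g=cv2.cvtColor(np.array(c['img']),cv2.COLOR_RGB2GRAY)
print(g[74:155,256]); print('foot row',g[110,215:300])
im=cv2.resize(np.array(c['img'])[70:160,210:300,::-1],(540,540),interpolation=cv2.INTER_CUBIC)
s=np.array(load('s10')['img'])[145:260,205:285,::-1]
im=cv2.convertScaleAbs(im,alpha=2.2,beta=-300)
cv2.imwrite('pics/z10.png',im)
# rim predictions
C=np.array([575.,-92,0]);u=np.array([.961,.276,0])
for n,z,r in(('head',170,13),('shoulder',140,18),('foot',67,27),('blocktop',55,0)):
    print(n,[proj(c,C+[0,0,z]+k*r*u) for k in(1,-1)])
```

```text
[584.3 -89.9 170. ]
[180 180 180 180 178 177 161 224 241 241 241 241 242 242 243 244 243 242
 243 244 246 245 244 244 242 241 241 244 244 244 244 244 243 241 242 243
 242 230 172 247 247 247 247 247 246 108 126 212 240 240 240 239 239 239
 238 244 246 243 243 243 243 243 244 243 242 241 241 242 242 242 243 242
 242 244 151 182 181 182 182 183 183]
foot row [181 181 181 182 182 182 182 165 218 239 239 238 238 238 238 239 240 240
 243 242 240 240 241 219 229 246 247 245 244 245 246 237 197 197 232 241
 242 242 242 242 242 242 241 241 238 219 194 235 247 246 245 244 245 246
 243 214 227 243 242 243 243 241 243 245 246 246 246 246 246 246 245 206
 165 183 183 183 183 184 183 182 182 181 181 180 179]
head [array([254.6,  93.7]), array([254.8, 125.2])]
shoulder [array([254.7,  91.9]), array([254.9, 130.6])]
foot [array([254.9,  91.4]), array([255.1, 137.3])]
blocktop [array([255.1, 115.2]), array([255.1, 115.2])]
```

View pics/z10.png

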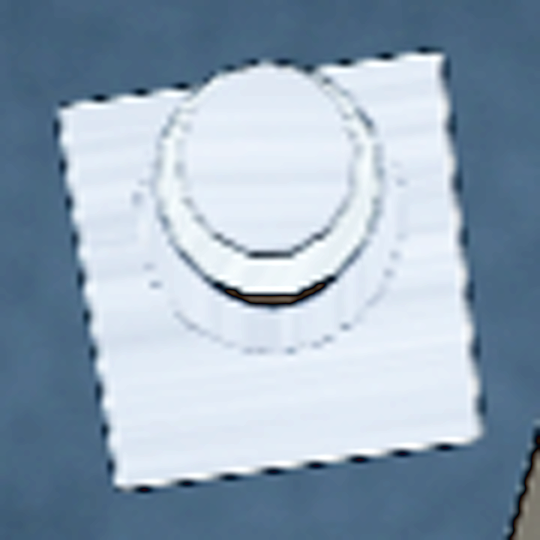

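The indenter is upright but stands about 10 mm beyond the block centre along +u: its near foot rim is at row 128.7 where 137.3 was expected. I'll regrasp it on its axis and shift it.

Emit:
{"method": "jog_arm", "body": {
  "grip_force": 15,
  "increments": [
    {"grip":0,"linear":[0.0445,0.0132,0],"turn":0},
    {"grip":0,"linear":[0.0445,0.0132,0],"turn":0},
    {"grip":0,"linear":[0,0,0],"turn":0},
    {"grip":0,"linear":[0,0,-0.04],"turn":0},
    {"grip":0,"linear":[0,0,-0.04],"turn":0},
    {"grip":0,"linear":[0,0,-0.04],"turn":0},
    {"grip":0,"linear":[0,0,-0.02],"turn":0},
    {"grip":0,"linear":[0,0,0],"turn":0}
  ]
}}

```text
time_s: 15.15
tool_pos: [583.4, -89.2, 98.9]
tcp_rot: [-3.111, -0.432, 0.005]
wrist_force: [0.7, 0.2, 0.6]
finger_gap: 94.1
gripper_force: 0.0
```

Emit:
{"method": "jog_arm", "body": {
  "increments": [
    {"grip":0.5,"linear":[0,0,0],"turn":0},
    {"grip":0.55,"linear":[0,0,0],"turn":0},
    {"grip":0.8,"linear":[0,0,0],"turn":0},
    {"grip":0.8,"linear":[0,0,0],"turn":0},
    {"grip":0.8,"linear":[0,0,0],"turn":0},
    {"grip":0.8,"linear":[0,0,0],"turn":0},
    {"grip":0.8,"linear":[0,0,0],"turn":0},
    {"grip":0.8,"linear":[0,0,0],"turn":0}
  ]
}}

```text
time_s: 16.15
tool_pos: [584.5, -89.3, 100.5]
tcp_rot: [-3.112, -0.432, 0.0]
wrist_force: [-0.3, 0.5, 0.6]
finger_gap: 35.9
gripper_force: 15.0
```

Emit:
{"method": "jog_arm", "body": {
  "increments": [
    {"grip":0.8,"linear":[0,0,0.004],"turn":0},
    {"grip":0.8,"linear":[-0.0048,-0.0014,0],"turn":0},
    {"grip":0.8,"linear":[-0.0048,-0.0014,0],"turn":0},
    {"grip":0.8,"linear":[0,0,0],"turn":0},
    {"grip":0.8,"linear":[0,0,-0.002],"turn":0},
    {"grip":0.8,"linear":[0,0,-0.001],"turn":0},
    {"grip":0.8,"linear":[0,0,-0.0005],"turn":0},
    {"grip":0.8,"linear":[0,0,0],"turn":0}
  ]
}}

```text
time_s: 17.15
tool_pos: [574.9, -92.1, 100.9]
tcp_rot: [-3.112, -0.432, 0.0]
wrist_force: [0.2, 0.2, -5.0]
finger_gap: 35.8
gripper_force: 15.0
```

Emit:
{"method": "jog_arm", "body": {
  "increments": [
    {"grip":0.8,"linear":[0,0,-0.0004],"turn":0},
    {"grip":0.8,"linear":[0,0,-0.0004],"turn":0},
    {"grip":0.8,"linear":[0,0,0],"turn":0}
  ]
}}

```text
time_s: 17.52
tool_pos: [575.0, -92.1, 100.4]
tcp_rot: [-3.112, -0.432, -0.0]
wrist_force: [-1.7, 1.4, 1.7]
finger_gap: 35.8
gripper_force: 15.0
```

Set down with about 6 N. Now release and back off.

Emit:
{"method": "jog_arm", "body": {
  "increments": [
    {"grip":0.55,"linear":[0,0,0],"turn":0},
    {"grip":0.5,"linear":[0,0,0],"turn":0},
    {"grip":0,"linear":[0,0,0],"turn":0},
    {"grip":0,"linear":[0,0,0],"turn":0},
    {"grip":0,"linear":[0,0,0.02],"turn":0},
    {"grip":0,"linear":[0,0,0.04],"turn":0},
    {"grip":0,"linear":[0,0,0.045],"turn":0},
    {"grip":0,"linear":[0,0,0.045],"turn":0}
  ]
}}

```text
time_s: 18.52
tool_pos: [574.7, -92.2, 251.6]
tcp_rot: [-3.112, -0.432, 0.0]
wrist_force: [0.3, 0.0, -0.3]
finger_gap: 94.0
gripper_force: 0.0
```

Emit:
{"method": "jog_arm", "body": {
  "increments": [
    {"grip":0.3,"linear":[-0.04,-0.0115,0],"turn":0},
    {"grip":1,"linear":[-0.04,-0.0115,0],"turn":0},
    {"grip":1,"linear":[0,0,0],"turn":0},
    {"grip":1,"linear":[0,0,0],"turn":0}
  ]
}}

```text
time_s: 19.02
tool_pos: [495.4, -115.1, 250.5]
tcp_rot: [3.112, 0.432, 0.001]
wrist_force: [-0.3, -0.3, 0.2]
finger_gap: 57.5
gripper_force: 0.0
```

```bash
cat > chk.py <<'E'
from h import *
import sys
np.set_printoptions(precision=1,suppress=True)
c=cap('wrist','w11'); r=robot.sense(); print(r['tool_pos'],r['finger_gap'])
g=cv2.cvtColor(np.array(c['img']),cv2.COLOR_RGB2GRAY)
C=np.array([575.,-92,0]);u=np.array([.961,.276,0])
for n,z,rr in(('head',170,13),('shoulder',140,18),('foot',67,27),('blocktop',55,0)):
    print(n,[proj(c,C+[0,0,z]+k*rr*u) for k in(1,-1)])
print(g[85:150,256])
v=int(proj(c,C+[0,0,170])[1]); print(v,g[v-6,225:290])
E
python3 chk.py
```

```text
[ 495.6 -114.9  250.3] 53.49958097049792
head [array([255.5,  94.5]), array([255.6, 124.8])]
shoulder [array([255.5,  92.7]), array([255.7, 130.1])]
foot [array([255.5,  92.1]), array([255.7, 136.7])]
blocktop [array([255.6, 115.2]), array([255.6, 115.2])]
[243 244 243 242 242 242 243 223 246 226 243 243 243 243 244 244 245 246
 245 244 245 247 247 246 245 244 242 243 246 246 245 246 245 244 243 244
 244 242 216 248 248 248 247 246 144 240 240 240 240 239 239 226 244 243
 243 243 243 243 244 244 243 240 159 185 185]
109 [246 246 246 245 245 244 244 243 243 243 243 242 243 236 222 240 249 237
 235 245 245 245 245 245 245 245 245 245 245 245 245 245 245 245 245 245
 245 245 245 244 245 244 244 223 233 248 233 233 244 220 223 241 241 241
 241 242 242 242 243 242 201 163 182 182 183]
```

The indenter is now centred within about 1 mm at the head, shoulder and foot. Next I shut the fingers and press.

Emit:
{"method": "jog_arm", "body": {
  "increments": [
    {"grip":1,"linear":[0.04,0.0115,0],"turn":0},
    {"grip":1,"linear":[0.0394,0.0113,0],"turn":0},
    {"grip":1,"linear":[0,0,0],"turn":0},
    {"grip":1,"linear":[0,0,0],"turn":0},
    {"grip":1,"linear":[0,0,-0.025],"turn":0},
    {"grip":1,"linear":[0,0,-0.025],"turn":0},
    {"grip":1,"linear":[0,0,-0.015],"turn":0},
    {"grip":1,"linear":[0,0,-0.005],"turn":0}
  ]
}}

```text
time_s: 20.08
tool_pos: [573.8, -92.5, 179.7]
tcp_rot: [-3.112, -0.431, 0.001]
wrist_force: [-0.2, -0.3, 0.2]
finger_gap: 0.7
gripper_force: 0.0
```

Emit:
{"method": "jog_arm", "body": {
  "increments": [
    {"grip":1,"linear":[0,0,-0.003],"turn":0},
    {"grip":1,"linear":[0,0,-0.002],"turn":0},
    {"grip":1,"linear":[0,0,-0.002],"turn":0},
    {"grip":1,"linear":[0,0,-0.002],"turn":0},
    {"grip":1,"linear":[0,0,-0.002],"turn":0},
    {"grip":1,"linear":[0,0,-0.002],"turn":0},
    {"grip":1,"linear":[0,0,0],"turn":0}
  ]
}}

```text
time_s: 20.95
tool_pos: [574.4, -92.4, 167.2]
tcp_rot: [3.112, 0.432, 0.0]
wrist_force: [-0.7, 0.0, 3.9]
finger_gap: 0.7
gripper_force: 2.1
```

Emit:
{"method": "jog_arm", "body": {
  "increments": [
    {"grip":1,"linear":[0,0,-0.0015],"turn":0},
    {"grip":1,"linear":[0,0,-0.0015],"turn":0},
    {"grip":1,"linear":[0,0,-0.0015],"turn":0},
    {"grip":1,"linear":[0,0,-0.0015],"turn":0},
    {"grip":1,"linear":[0,0,-0.0015],"turn":0},
    {"grip":1,"linear":[0,0,-0.0015],"turn":0},
    {"grip":1,"linear":[0,0,-0.0015],"turn":0},
    {"grip":1,"linear":[0,0,-0.001],"turn":0}
  ]
}}

```text
time_s: 21.95
tool_pos: [574.5, -92.4, 156.0]
tcp_rot: [3.112, 0.432, 0.001]
wrist_force: [-1.4, 0.1, 9.7]
finger_gap: 0.5
gripper_force: 4.9
```

Emit:
{"method": "jog_arm", "body": {
  "increments": [
    {"grip":1,"linear":[0,0,-0.001],"turn":0},
    {"grip":1,"linear":[0,0,-0.0007],"turn":0},
    {"grip":1,"linear":[0,0,-0.0006],"turn":0},
    {"grip":1,"linear":[0,0,0],"turn":0}
  ]
}}

```text
time_s: 22.45
tool_pos: [574.5, -92.4, 153.8]
tcp_rot: [3.112, 0.432, 0.001]
wrist_force: [-2.6, -0.4, 10.9]
finger_gap: 0.4
gripper_force: 5.4
```

Emit:
{"method": "jog_arm", "body": {
  "increments": [
    {"grip":1,"linear":[0,0,-0.0005],"turn":0},
    {"grip":1,"linear":[0,0,-0.0005],"turn":0},
    {"grip":1,"linear":[0,0,-0.0005],"turn":0},
    {"grip":1,"linear":[0,0,-0.0005],"turn":0},
    {"grip":1,"linear":[0,0,0],"turn":0}
  ]
}}

```text
time_s: 23.08
tool_pos: [574.7, -92.4, 152.2]
tcp_rot: [3.112, 0.432, 0.001]
wrist_force: [-3.9, 0.6, 15.1]
finger_gap: 0.7
gripper_force: 7.8
```

Emit:
{"method": "jog_arm", "body": {
  "increments": [
    {"grip":1,"linear":[0,0,-0.0003],"turn":0},
    {"grip":1,"linear":[0,0,-0.0003],"turn":0},
    {"grip":1,"linear":[0,0,0],"turn":0}
  ]
}}

```text
time_s: 23.45
tool_pos: [574.9, -92.5, 152.2]
tcp_rot: [3.111, 0.431, 0.003]
wrist_force: [-5.9, -0.2, 22.5]
finger_gap: 0.6
gripper_force: 11.1
```

At the stop: z holds at 152.2 mm while the force climbs to 22 N. Now hold for over a second.

Emit:
{"method": "jog_arm", "body": {
  "increments": [
    {"grip":1,"linear":[0,0,0],"turn":0},
    {"grip":1,"linear":[0,0,0],"turn":0},
    {"grip":1,"linear":[0,0,0],"turn":0},
    {"grip":1,"linear":[0,0,0],"turn":0},
    {"grip":1,"linear":[0,0,0],"turn":0},
    {"grip":1,"linear":[0,0,0],"turn":0},
    {"grip":1,"linear":[0,0,0],"turn":0},
    {"grip":1,"linear":[0,0,0],"turn":0}
  ]
}}

```text
time_s: 24.45
tool_pos: [574.9, -92.4, 152.2]
tcp_rot: [3.111, 0.432, 0.003]
wrist_force: [-6.1, 0.7, 21.5]
finger_gap: 0.4
gripper_force: 11.1
```

Emit:
{"method": "jog_arm", "body": {
  "increments": [
    {"grip":1,"linear":[0,0,0],"turn":0},
    {"grip":1,"linear":[0,0,0.003],"turn":0},
    {"grip":1,"linear":[0,0,0.005],"turn":0},
    {"grip":1,"linear":[0,0,0.006],"turn":0},
    {"grip":1,"linear":[0,0,0.006],"turn":0},
    {"grip":1,"linear":[0,0,0.02],"turn":0},
    {"grip":1,"linear":[0,0,0.035],"turn":0},
    {"grip":0.5,"linear":[0,0,0.025],"turn":0}
  ]
}}

```text
time_s: 25.45
tool_pos: [574.3, -92.3, 251.8]
tcp_rot: [-3.112, -0.432, -0.0]
wrist_force: [-0.1, -0.1, 0.5]
finger_gap: 7.5
gripper_force: 0.0
```

Emit:
{"method": "jog_arm", "body": {
  "increments": [
    {"grip":0,"linear":[-0.04,-0.0115,0],"turn":0},
    {"grip":0,"linear":[-0.04,-0.0115,0],"turn":0},
    {"grip":0,"linear":[0,0,0],"turn":0},
    {"grip":0,"linear":[0,0,0],"turn":0}
  ]
}}

```text
time_s: 25.95
tool_pos: [494.7, -115.3, 250.9]
tcp_rot: [3.112, 0.432, 0.001]
wrist_force: [0.5, -1.1, 0.1]
finger_gap: 47.2
gripper_force: 0.0
```

```bash
python3 chk.py
python3 - <<'E'
from h import *
np.set_printoptions(precision=1,suppress=True)
t=load('t10')
g=cv2.cvtColor(np.array(t['img']),cv2.COLOR_RGB2GRAY)[180:240,80:145]
k=max(cv2.findContours((g>=90).astype(np.uint8),cv2.RETR_EXTERNAL,cv2.CHAIN_APPROX_NONE)[0],key=cv2.contourArea)
(x,y),wh,a=cv2.minAreaRect(k);print(onz(t,x+80,y+180,16),[onz(t,p[0]+80,p[1]+180,16) for p in cv2.boxPoints(((x,y),wh,a))])
E
```

```text
[ 494.9 -115.1  250.8] 51.208730690339
head [array([255.5,  93.7]), array([255.6, 123.9])]
shoulder [array([255.5,  91.9]), array([255.7, 129.3])]
foot [array([255.6,  91.4]), array([255.8, 136.1])]
blocktop [array([255.7, 114.6]), array([255.7, 114.6])]
[243 243 240 241 241 241 208 245 226 241 242 242 242 242 243 244 245 244
 243 244 245 247 245 244 243 241 241 244 245 244 244 244 243 242 243 243
 241 212 247 247 247 246 245 164 236 238 239 238 238 238 237 243 242 242
 241 242 242 242 244 242 241 233 182 183 183]
108 [245 245 245 245 245 245 244 243 243 242 242 241 243 242 222 234 248 243
 240 244 244 244 244 244 244 244 244 244 244 244 244 244 244 244 244 244
 244 244 244 244 244 244 243 220 231 247 232 231 243 242 241 241 241 241
 240 240 240 241 241 240 197 162 181 181 181]
[503.9 305.6  16. ] [array([473.7, 363.6,  16. ]), array([564.7, 338.6,  16. ]), array([534.4, 247.1,  16. ]), array([444. , 273.1,  16. ])]
```

The plunger has sprung back and the indenter has not moved. Now I regrasp it.

Emit:
{"method": "jog_arm", "body": {
  "grip_force": 20,
  "increments": [
    {"grip":0,"linear":[0.04,0.0115,0],"turn":0},
    {"grip":0,"linear":[0.04,0.0115,0],"turn":0},
    {"grip":0,"linear":[0,0,0],"turn":0},
    {"grip":0,"linear":[0,0,-0.04],"turn":0},
    {"grip":0,"linear":[0,0,-0.045],"turn":0},
    {"grip":0,"linear":[0,0,-0.045],"turn":0},
    {"grip":0,"linear":[0,0,-0.02],"turn":0},
    {"grip":0,"linear":[0,0,0],"turn":0}
  ]
}}

```text
time_s: 27.0
tool_pos: [573.3, -92.1, 99.2]
tcp_rot: [-3.111, -0.432, 0.005]
wrist_force: [0.7, 0.2, 0.5]
finger_gap: 93.9
gripper_force: 0.0
```

Emit:
{"method": "jog_arm", "body": {
  "increments": [
    {"grip":0.5,"linear":[0,0,0],"turn":0},
    {"grip":0.55,"linear":[0,0,0],"turn":0},
    {"grip":0.8,"linear":[0,0,0],"turn":0},
    {"grip":0.8,"linear":[0,0,0],"turn":0},
    {"grip":0.8,"linear":[0,0,0],"turn":0},
    {"grip":0.8,"linear":[0,0,0],"turn":0},
    {"grip":0.8,"linear":[0,0,0],"turn":0},
    {"grip":0.8,"linear":[0,0,0],"turn":0}
  ]
}}

```text
time_s: 28.0
tool_pos: [574.3, -92.3, 100.8]
tcp_rot: [-3.112, -0.432, 0.0]
wrist_force: [-0.8, 1.0, 1.3]
finger_gap: 35.9
gripper_force: 20.0
```

Emit:
{"method": "jog_arm", "body": {
  "increments": [
    {"grip":0.8,"linear":[0,0,0.01],"turn":0},
    {"grip":0.8,"linear":[0,0,0.03],"turn":0},
    {"grip":0.8,"linear":[0,0,0.03],"turn":0},
    {"grip":0.8,"linear":[-0.005,0.01,0.02],"turn":0},
    {"grip":0.8,"linear":[-0.012,0.027,0],"turn":0},
    {"grip":0.8,"linear":[-0.018,0.04,0],"turn":0},
    {"grip":0.8,"linear":[-0.018,0.04,0],"turn":0},
    {"grip":0.8,"linear":[-0.018,0.04,0],"turn":0}
  ]
}}

```text
time_s: 29.0
tool_pos: [501.9, 66.3, 190.8]
tcp_rot: [3.112, 0.432, -0.001]
wrist_force: [-0.1, 1.2, -5.2]
finger_gap: 35.7
gripper_force: 20.0
```

Emit:
{"method": "jog_arm", "body": {
  "increments": [
    {"grip":0.8,"linear":[-0.018,0.04,0],"turn":0},
    {"grip":0.8,"linear":[-0.018,0.04,0],"turn":0},
    {"grip":0.8,"linear":[-0.018,0.04,0],"turn":0},
    {"grip":0.8,"linear":[-0.018,0.04,0],"turn":0},
    {"grip":0.8,"linear":[-0.014,0.032,0],"turn":0},
    {"grip":0.8,"linear":[-0.01,0.02,0],"turn":0},
    {"grip":0.8,"linear":[0,0,0],"turn":0},
    {"grip":0.8,"linear":[0,0,0],"turn":0}
  ]
}}

```text
time_s: 30.0
tool_pos: [407.1, 276.1, 190.7]
tcp_rot: [3.111, 0.432, -0.0]
wrist_force: [-1.1, -1.1, -3.5]
finger_gap: 35.9
gripper_force: 20.0
```

Run:
```python
from h import *
np.set_printoptions(precision=1,suppress=True)
c=cap('wrist','w12'); r=robot.sense(); print(r['tool_pos'],r['tcp_rot'],r['wrist_force'])
g=cv2.cvtColor(np.array(c['img']),cv2.COLOR_RGB2GRAY)
u,v=map(int,proj(c,[503,305,10]));print(u,v)
t=load('t10')
m=(g>=110).astype(np.uint8); n,l,st,ce=cv2.connectedComponentsWithStats(m)
for i in range(1,n):
    if st[i][4]>300: print(st[i],ce[i])
cv2.imwrite('pics/w12v.png',np.array(c['img'])[:,:,::-1])
```

```text
[407.3 275.9 190.7] [ 3.1  0.4 -0. ] [ 0.6 -0.9 -4.6]
254 99
[  386     0   126   220 18380] [464.3 116.5]
[ 206   45  101  106 5718] [255.7  98.2]
[ 223  178   67   50 1356] [253.8 198.2]
[ 224  219   65   57 2802] [255.5 249.1]
[ 178  269  157   52 3726] [256.9 295.5]
[   0  285   86   22 1860] [ 41.8 295.6]
[ 427  285   85   22 1839] [469.7 295.6]
```

View pics/w12v.png

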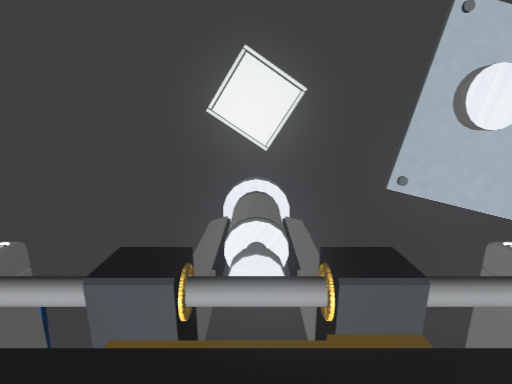

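The tray's corners are at (247,45), (306,90), (266,150) and (207,110), centred at (255.7,98.2). The indenter hangs upright in the grip.

Run:
```python
from h import *
np.set_printoptions(precision=1,suppress=True)
c=load('w12'); t=load('t10')
print(onz(c,255.7,98.2,12), tri((c,255.7,98.2),(t,110.7,209.4)))
Q=[onz(c,*q,16) for q in((247,45),(306.5,90),(266,150.5),(206.5,110.5))]; print(np.array(Q),np.mean(Q,0),[np.linalg.norm(Q[i]-Q[i-1]) for i in range(4)])
```

```text
[505.2 304.3  12. ] (array([503.7, 304.2,  19.6]), [0.8, 0.8])
[[558.4 329.8  16. ]
 [530.4 247.9  16. ]
 [448.  274.6  16. ]
 [474.7 358.1  16. ]] [502.9 302.6  16. ] [np.float64(88.38385218081184), np.float64(86.51942531266717), np.float64(86.6413280156397), np.float64(87.72608917913654)]
```

Emit:
{"method": "jog_arm", "body": {
  "increments": [
    {"grip":0.8,"linear":[0.024,0.007,0],"turn":0},
    {"grip":0.8,"linear":[0.036,0.0105,-0.01],"turn":0},
    {"grip":0.8,"linear":[0.0368,0.0105,-0.02],"turn":0},
    {"grip":0.8,"linear":[0,0,-0.035],"turn":0},
    {"grip":0.8,"linear":[0,0,-0.035],"turn":0},
    {"grip":0.8,"linear":[0,0,-0.025],"turn":0},
    {"grip":0.8,"linear":[0,0,-0.009],"turn":0},
    {"grip":0.8,"linear":[0,0,0],"turn":0}
  ]
}}

```text
time_s: 31.05
tool_pos: [504.2, 304.2, 56.8]
tcp_rot: [3.112, 0.431, -0.001]
wrist_force: [-0.9, 0.8, -3.3]
finger_gap: 35.8
gripper_force: 20.0
```

Emit:
{"method": "jog_arm", "body": {
  "increments": [
    {"grip":0.8,"linear":[0,0,-0.002],"turn":0},
    {"grip":0.8,"linear":[0,0,-0.0015],"turn":0},
    {"grip":0.8,"linear":[0,0,-0.001],"turn":0},
    {"grip":0.8,"linear":[0,0,-0.0005],"turn":0},
    {"grip":0.8,"linear":[0,0,0],"turn":0}
  ]
}}

```text
time_s: 31.68
tool_pos: [504.1, 304.6, 51.8]
tcp_rot: [-3.112, -0.432, -0.0]
wrist_force: [-1.5, -0.4, -5.1]
finger_gap: 35.9
gripper_force: 20.0
```

Emit:
{"method": "jog_arm", "body": {
  "increments": [
    {"grip":0.8,"linear":[0,0,-0.0005],"turn":0},
    {"grip":0.8,"linear":[0,0,-0.0005],"turn":0},
    {"grip":0.8,"linear":[0,0,-0.0003],"turn":0},
    {"grip":0.8,"linear":[0,0,0],"turn":0}
  ]
}}

```text
time_s: 32.17
tool_pos: [504.3, 304.7, 50.8]
tcp_rot: [-3.112, -0.432, -0.001]
wrist_force: [-0.8, -0.9, 3.6]
finger_gap: 35.8
gripper_force: 20.0
```

Contact. Release, rise straight up and check.

Emit:
{"method": "jog_arm", "body": {
  "increments": [
    {"grip":0.55,"linear":[0,0,0],"turn":0},
    {"grip":0.5,"linear":[0,0,0],"turn":0},
    {"grip":0,"linear":[0,0,0],"turn":0},
    {"grip":0,"linear":[0,0,0],"turn":0},
    {"grip":0,"linear":[0,0,0],"turn":0},
    {"grip":0,"linear":[0,0,0.03],"turn":0},
    {"grip":0,"linear":[0,0,0.05],"turn":0},
    {"grip":0,"linear":[0,0,0.05],"turn":0}
  ]
}}

```text
time_s: 33.17
tool_pos: [503.8, 304.5, 181.8]
tcp_rot: [3.112, 0.432, -0.001]
wrist_force: [1.3, -1.7, 0.0]
finger_gap: 94.4
gripper_force: 0.0
```

Emit:
{"method": "jog_arm", "body": {
  "increments": [
    {"grip":0,"linear":[0,0,0.03],"turn":0},
    {"grip":0,"linear":[-0.04,-0.0115,0.03],"turn":0},
    {"grip":0,"linear":[-0.04,-0.0115,0],"turn":0},
    {"grip":0,"linear":[0,0,0],"turn":0},
    {"grip":0,"linear":[0,0,0],"turn":0}
  ]
}}

```text
time_s: 33.8
tool_pos: [424.6, 281.6, 240.7]
tcp_rot: [-3.112, -0.431, -0.001]
wrist_force: [0.2, -0.1, 0.1]
finger_gap: 93.8
gripper_force: 0.0
```

Run:
```python
from h import *
np.set_printoptions(precision=1,suppress=True)
c=cap('wrist','w13'); s=cap('scene','s13'); t=cap('top','t13'); print(robot.sense()['tool_pos'])
C=np.array([504,304,0]);u=np.array([.961,.276,0])
print('head',proj(c,C+[0,0,120]),'foot near rim',proj(c,C+[0,0,17]-27*u))
cv2.imwrite('pics/m13.png',np.hstack([cv2.resize(np.array(s['img'])[150:330,200:440,::-1],(400,300)),cv2.resize(np.array(c['img'])[:,:,::-1],(400,300))]))
d=cv2.absdiff(np.array(load('top0')['img']),np.array(t['img'])).max(2)
for n,(x,y) in dict(bottle=(396,185),jar=(158,110),beaker=(297,114)).items(): print(n,d[y-18:y+18,x-18:x+18].max())
```

```text
[424.7 281.7 240.1]
head [256.2 112.6] foot near rim [256.2 136.1]
bottle 11
jar 10
beaker 12
```

View pics/m13.png

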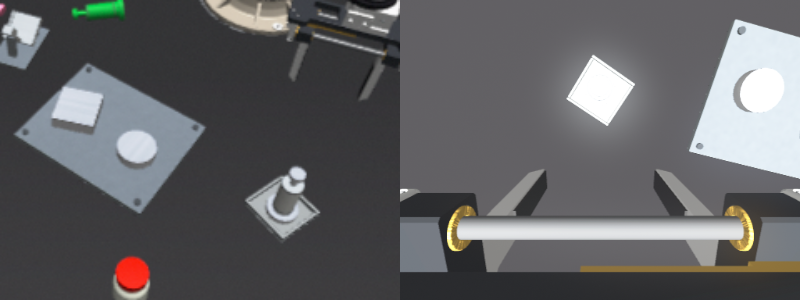

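The indenter stands upright in the tray, at (285,195) in the scene crop. The robot is clear of everything and the bystanders have not moved.

```bash
python3 -c "
from workcell import robot
print(robot.hand_in())"
```

```text
the job is handed in; nothing more can be done
None
```

The job is handed in at about 34 s: the indenter was stood upright on the square block (reset once to centre it to about 1 mm), its plunger pressed to the stop at about 22 N, held for over a second and released, and it now stands upright in the tray with the bottle, jar and beaker unmoved.

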